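# Test a stall lamp in the spring-return bayonet tester

### The arm

A 6-joint arm with a two-finger parallel gripper is mounted at the origin on the work surface. World frame = base frame: x ahead of the robot, y to its left, z up, the work surface at z = 0. Lengths are in mm, angles in rad, forces in N, time in s.
With the tool pointing down it reaches from about 350 to 975 mm from the base axis. Payload 7.1 kg.
Tool frame: the origin (TCP) lies at the centre of the arm's flange, where the gripper is bolted on; the fingertips stand 182 mm ahead of it and the grasp point (between the pads) lies 163 mm ahead of it; z points along the fingers, y is the line along which they close (so a half turn about z gives the same grasp; the last joint's range is limited). The gripper opens to 88 mm and grips with 3 to 60 N. Pads are 20 mm wide; open, the fingers measure 115 mm over their backs; the gripper's body (75 mm by 178 mm) begins 61 mm behind the grasp point.
Start: joints at [-1.158, 0.423, 1.63, -0, 1.089, -0.019], TCP at [261.582, -567.61, 404.675] pointing down, gripper open.
Joint ranges: [-3, 3], [-0.9, 2.11], [0.09, 2.58], [-1.31, 4.45], [0.11, 2.69], [-2.54, 2.54]. Speed limits (rad/s): [2.39, 2.39, 3.01, 3.14, 3.14, 3.14].

### API

Orientations are given as a rotation vector (axis times angle).
In Python, from workcell import readout, get_image, ctrl gives the robot as it stands.
- The arm moves only by the tool step_arm, never from a script. Its argument "targets" is a list that holds one entry, the list of rows, each a list of 7 numbers: the shift along the world's x, y, z as a fraction of full scale, then the turn, a rotation vector about the world's x, y, z as a fraction of full scale, then the opening, from 0 (shut) to 1 (fully open). In form: [[[dx, dy, dz, wx, wy, wz, claw], ...]]. A call has exactly 5 rows; each row shifts and turns the commanded pose from where the row before left it; what a row does not reach is not made up. Full scale, the value 1, is 0.05 m for a shift and 4 degrees for a turn. A row lasts 1/8 s, in which the tool goes at most 62.5 mm and 10.7 degrees, less where a joint would pass 70% of its speed; a pose out of reach is approached as far as the arm can. A call with a number of a shift or a turn outside -1 to 1 is refused whole. A call with a gripper value outside its range is refused whole. The fingers move at their own pace and stop on an object; the grip force is fixed at half the most. Time passes only in rows, so rows that do not move let the fingers close, or fill a call up. It gives the time, the measured TCP pose, the force, the opening and the grip force at its end, in the units of the state.
- readout.get_obs(): the state, without advancing time (a new reading comes with each control period).
- get_image(name): name is "scene" or "top" or "wrist"; returns a dict with "pixels" (480x640x3 uint8, red, green, blue), "intrinsics" (3x3 intrinsics, pixels), "k1" (the pictures are not rectified: a ray, as slopes to the right and down, at radius r is drawn at 1 + k1 r^2 times it, then the intrinsics apply), "extrinsics" (4x4, takes a point from world to camera coordinates). Camera axes: x right, y down, z forward; pixel columns grow to the right and rows downward; lengths in mm; the calibration is good to about 2 mm. A picture is of the moment at which its call begins. There is no depth.
- ctrl.close_job(): hands the job in; it is judged then, once.
The state is a dict: "t": time; "qpos": joint angles; "qvel": joint speeds; "joint_torque": joint torques, N m; "ee_pos": TCP position; "orientation": TCP orientation; "ft_force": force on the tool from outside, world axes, zero at the start; "moment": the same for the moment, N m; "width": finger opening in mm; "grasp_force": force on a finger pad.
Only numpy, scipy, OpenCV 4.12 (cv2) and the standard library are available. Lean on these libraries where they do the work, as an engineer would, in place of code of your own. Each camera call takes 0.05 s, during which the arm holds its last target. There are 200 camera calls.

### The job

Check the spare display lamp: first turn the red handle of the yellow power isolator fully clockwise to on, then stand the lamp in the tester's socket with its pins in the two slots, push it down against the spring and twist it clockwise as far as it goes (a quarter turn). The socket springs back when let go, so finish while still gripping the lamp, held pushed in and fully twisted, with the isolator left on. Leave the three bead jars standing where they are.

Things in the scene. Friction and masses are not known exactly. Their poses are not given: they have to be found in the camera images.
- lamp: The lamp: loose reflector lamp standing upright, 75 mm high, about 90 g. Origin: centre of its foot, z up along its axis. Brass cap 27 mm in diameter up to 28 mm height, foot chamfered; above it an aluminium body, straight and round, 48 mm in diameter, from 36 to 72 mm height (grip it there). Half a turn about z looks and fits the same.
- lamp_pins (a point): On the lamp axis, 8 mm above its foot, level with its two steel bayonet pins (axes as lamp). They stick out of the cap along the lamp's own +x and -x, 4.4 mm thick, 39 mm tip to tip. From above they are hidden under the lamp; a red bar across the white top face runs from pin to pin, along the lamp's x.
- tester: The lamp tester, fixed: grey case 110 x 110 x 40 mm high with a round bayonet socket in the middle of its top, 54 mm outer diameter, black with a white lip. Origin: centre of the underside, z up. The lip's two pin slots lie along its own +x and -x (red marks on the case top); green marks along its y show where the pins end after a quarter turn clockwise.
- tester_mouth (a point): Centre of the socket's mouth, level with the lip's top, 75 mm above the table. Bore 30 mm in diameter; lip 10 mm thick, slots 9 mm wide. Let down with its pins in the slots, a lamp meets the sprung plunger with its foot 12 mm below the mouth; its pins are below the lip, free to turn clockwise (not the other way), with the foot 20.5 to 25 mm below it (25 is the hard bottom).
- tester_press (a joint): How far the sprung plunger in the socket is pressed down, m: 0 free, 0.013 at the bottom. About 4 N to start, 9 N at the bottom. Pins clear the lip from about 0.0085.
- tester_turn (a joint): How far the lamp's pins have turned the socket's sprung ring clockwise (from above), rad: 0 at rest, 1.4 at its stop. The pins meet it about 0.16 rad past the slots, so the stop is a lamp turn of 1.56 rad. Spring 0.14 N m at 0, 0.28 N m at the stop, plus pin friction; it turns back when let go.
- isolator: The power isolator, fixed: yellow box 100 x 100 x 50 mm high with a red rotary handle on top. Origin: centre of the underside, z up.
- isolator_handle (a joint): Isolator handle angle, rad: 0 off, 1.57 on (end stop), growing clockwise from above; stiff (0.12 N m), it stays where it is left. At value q the red bar (60 mm long, 14 mm wide) lies along the isolator's own x axis turned clockwise by q. Red marks on the box, along x: off; green marks, along y: on.
- isolator_grip (a point): On the handle's turning axis, 83 mm above the table, at the height to pinch the red bar (the bar spans heights 62 to 96 mm).
- jar_red: Bystander: red bead jar with cork lid, loose, 44 mm in diameter, 60 mm high. Origin: centre of its underside. Leave it standing where it is.
- jar_green: Bystander: green bead jar with cork lid, loose, 44 mm in diameter, 60 mm high. Origin: centre of its underside. Leave it standing where it is.
- jar_orange: Bystander: orange bead jar with cork lid, loose, 44 mm in diameter, 60 mm high. Origin: centre of its underside. Leave it standing where it is.

How it is judged (in metres and radians):
On the way, in this order (a step that is already met when the one before it is completed fails the run):
1. the isolator handle is turned to on (value of joint isolator_handle above 1.38 rad), for 0.1 s.
2. the lamp is pushed into the socket against the spring (value of joint tester_press above 0.0075 m and horizontal distance between lamp and tester_mouth below 0.003 m), for 0.05 s.
At the end, for the whole second after the job is handed in: Isolator above 1.38 rad; lamp upright (0.1 rad) in the socket, on axis within 3 mm, foot over 18.5 mm below the mouth, plunger pressed over 7 mm, ring turned over 1.15 rad (lamp about 75 degrees or more), at rest, fingers still gripping it (over 3 N) (value of joint isolator_handle above 1.38 rad and value of joint tester_turn above 1.15 rad and value of joint tester_press above 0.007 m and horizontal distance between lamp and tester_mouth below 0.003 m and z of lamp in the frame of tester_mouth below -0.0185 m and angle between lamp's own z axis and vertical below 0.1 rad and contact force between the fingers and lamp above 3 N and linear speed of lamp below 0.02 m/s); the arm keeps its last pose, push and grip.
It fails at once if the jar red is moved by more than 25 mm or tipped (distance of jar_red from where it was at the start of the episode above 0.025 m or angle between jar_red's own z axis and vertical above 0.5 rad).
It fails at once if the jar green is moved by more than 25 mm or tipped (distance of jar_green from where it was at the start of the episode above 0.025 m or angle between jar_green's own z axis and vertical above 0.5 rad).
It fails at once if the jar orange is moved by more than 25 mm or tipped (distance of jar_orange from where it was at the start of the episode above 0.025 m or angle between jar_orange's own z axis and vertical above 0.5 rad).
It also fails if it takes over 58 s, if anything falls off the work surface, if the arm or the gripper's body presses on something with over 40 N, if the wrist force passes 120 N, or if a joint passes its speed limit or range.

## Working session

There is one attempt and no reset: what is moved stays moved. The work goes in short steps, Python scripts to look and compute and a tool call to move; the robot and the scene stay as the last step left them, time stands still between calls to the robot, and variables do not carry over. Pictures are saved under pics/ and viewed, at most 10 in all, crops included, and the job is handed in when it is done.

Besides the shell and the picture viewer there is one more tool, called after "Emit:" in YAML: its name, and indented under it one key for each argument. step_arm: Moves the arm, as the interface text tells. Shift numbers are shares of 0.05 m and turn numbers shares of 4 degrees, none past 1 either way. Its arguments: {"type":"object","properties":{"targets":{"type":"array"}},"required":["targets"]}

```bash
mkdir -p pics && cat > h.py <<'E'
import numpy as np, cv2
from workcell import readout, get_image, ctrl
def snap(name,f):
    im=get_image(name); cv2.imwrite('pics/'+f+'.png',im['pixels'][:,:,::-1])
    np.savez('pics/'+f+'.npz',**{k:np.array(im[k]) for k in im}); return im
def load(f): return np.load('pics/'+f+'.npz')
def ray(im,u,v):
    K=np.array(im['intrinsics']);k=float(im['k1'])
    x,y=(u-K[0,2])/K[0,0],(v-K[1,2])/K[1,1]
    a,b=x,y
    for _ in range(20):
        s=1+k*(a*a+b*b);a,b=x/s,y/s
    E=np.array(im['extrinsics']);R=E[:3,:3];t=E[:3,3]
    return -R.T@t,R.T@np.array([a,b,1])
def onz(im,u,v,z):
    o,d=ray(im,u,v);return (o+d*(z-o[2])/d[2]).round(1)
def proj(im,p):
    E=np.array(im['extrinsics']);K=np.array(im['intrinsics']);c=E[:3,:3]@np.array(p,float)+E[:3,3]
    a,b=c[0]/c[2],c[1]/c[2];s=1+float(im['k1'])*(a*a+b*b)
    return np.array([K[0,0]*a*s+K[0,2],K[1,1]*b*s+K[1,2]]).round(1)
E
python3 - <<'E'
from h import *
for n in ('top','scene'): im=snap(n,n+'0'); print(n,np.array(im['extrinsics']).round(2).tolist(),im['k1'])
o=readout.get_obs();print(o)
E
```

```text
top [[-0.03, -1.0, 0.02, 14.93], [-1.0, 0.03, -0.08, 526.17], [0.08, -0.02, -1.0, 896.32], [0.0, 0.0, 0.0, 1.0]] 0.03043857679580171
scene [[-0.05, 1.0, 0.01, 23.89], [0.72, 0.04, -0.69, -304.26], [-0.69, -0.03, -0.72, 1519.23], [0.0, 0.0, 0.0, 1.0]] 0.017979437704326164
{'t': 0.1, 'qpos': array([-1.15799669e+00,  4.23741886e-01,  1.63059098e+00,  3.07911767e-05,
        1.08860995e+00, -1.90172740e-02]), 'qvel': array([ 1.27728776e-03, -6.63343744e-04, -5.75032505e-04, -1.25672186e-03,
        7.40059065e-05,  1.16474115e-03]), 'joint_torque': array([-3.98301163e-04, -5.45615852e+01, -2.74323428e+01,  6.45432039e-02,
        1.88366929e-02, -3.08903725e-05]), 'ee_pos': array([ 261.49313737, -567.39416154,  404.00221807]), 'orientation': array([-3.06735794e+00, -6.72731991e-01,  3.72713693e-04]), 'ft_force': array([ 0.33741144, -0.09062218,  0.1579405 ]), 'moment': array([-0.00052374,  0.04817189, -0.03061495]), 'grasp_force': 0.0, 'width': 87.74464999989593}
```

View pics/top0.png

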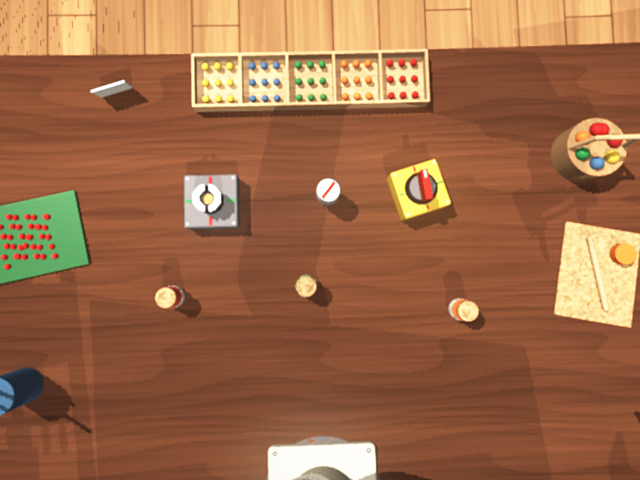

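The top view shows the tester at (210,200), the lamp at (328,190) with its bar running up to the right, and the isolator at (420,188) with its handle along image-vertical. The jars are at (170,297), (306,286) and (465,310). Next I'll enlarge these.

```bash
python3 - <<'E'
from h import *
im=cv2.imread('pics/top0.png')
t=[cv2.resize(im[y-34:y+34,x-34:x+34],(400,400),interpolation=cv2.INTER_CUBIC)[:, :] for x,y in ((211,201),(328,190),(420,190))]
cv2.imwrite('pics/c1.png',cv2.resize(np.hstack(t),(795,265)) if 0 else np.vstack([np.hstack(t[:2])]))
sc=cv2.imread('pics/scene0.png')
cv2.imwrite('pics/c2.png',np.hstack([t[2],t[2]*0])[:, :400])
E
```

```text
(no output)
```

View pics/c1.png

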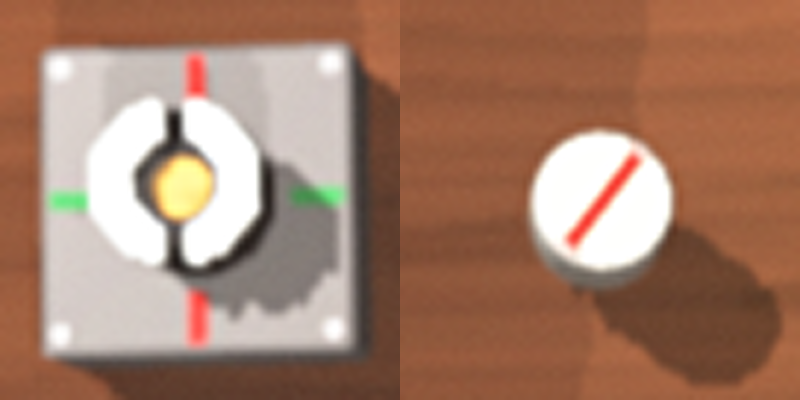

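View pics/c2.png

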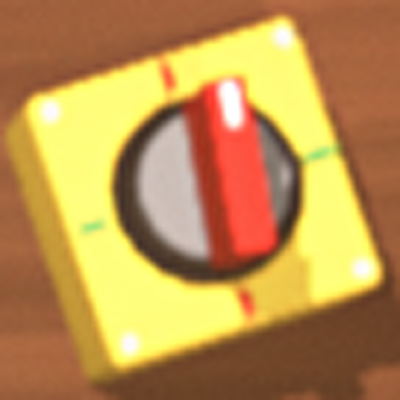

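```bash
python3 - <<'E'
from h import *
im=load('top0')
def P(cx,cy,c,z): return onz(im,cx-34+(c[0]+.5)/5.8824-.5,cy-34+(c[1]+.5)/5.8824-.5,z)
def ang(a,b): d=a-b; return round(np.degrees(np.arctan2(d[1],d[0])),1)
T=lambda c,z:P(211,201,c,z);L=lambda c,z:P(328,190,c,z);I=lambda c,z:P(420,190,c,z)
print('tester lip',T((176,183),75),'w',T((88,183),75),T((265,183),75))
r=T((197,75),40),T((198,318),40);g=T((70,201),40),T((318,195),40)
print(r,g,'x ang',ang(*r),'y',ang(*g), 'slots',ang(T((174,110),75),T((177,255),75)))
cs=[T(c,40) for c in((42,47),(350,42),(358,352),(42,357))];print('case',np.mean(cs,0),cs)
print('lamp',L((202,200),75),'bar',ang(L((238,155),75),L((172,243),75)),L((130,200),75),L((273,200),75))
r=I((168,77),50),I((247,302),50);g=I((92,227),50),I((320,153),50)
print('iso',r,g,ang(*r),ang(*g)); cs=[I(c,50) for c in((283,12),(385,285),(95,365),(22,100))];print(np.mean(cs,0),cs)
b=I((226,80),96),I((258,256),96);print('bar',b,np.mean(b,0),ang(*b))
for p in((170,297),(306,286),(467,311)):print('jar',onz(im,*p,60))
print(T((176,183),75))
E
```

```text
tester lip [614.5 212.   75. ] w [615.2 241.4  75. ] [613.8 182.2  75. ]
(array([659.2, 212.1,  40. ]), array([573.1, 212.8,  40. ])) (array([615.5, 256.8,  40. ]), array([615.5, 170.5,  40. ])) x ang -0.5 y 90.0 slots 0.5
case [615.15 212.15  40.  ] [array([670.4, 266. ,  40. ]), array([669.7, 158.3,  40. ]), array([559.6, 157.4,  40. ]), array([560.9, 266.9,  40. ])]
lamp [624.6 -29.4  75. ] bar -38.3 [625.3  -4.9  75. ] [624.  -53.5  75. ]
iso (array([ 668.4, -210.5,   50. ]), array([ 587.9, -234.5,   50. ])) (array([ 615.9, -181.5,   50. ]), array([ 639.9, -262.7,   50. ])) 16.6 106.5
[ 627.975 -218.55    50.   ] [array([ 690.5, -252.1,   50. ]), array([ 592.5, -283. ,   50. ]), array([ 567.3, -180.3,   50. ]), array([ 661.6, -158.8,   50. ])]
bar (array([ 655.8, -217.9,   96. ]), array([ 596.3, -225.7,   96. ])) [ 626.05 -221.8    96.  ] 7.5
jar [420.7 288.9  60. ]
jar [433.9  19.9  60. ]
jar [ 375.  -299.6   60. ]
[614.5 212.   75. ]
```

View pics/scene0.png

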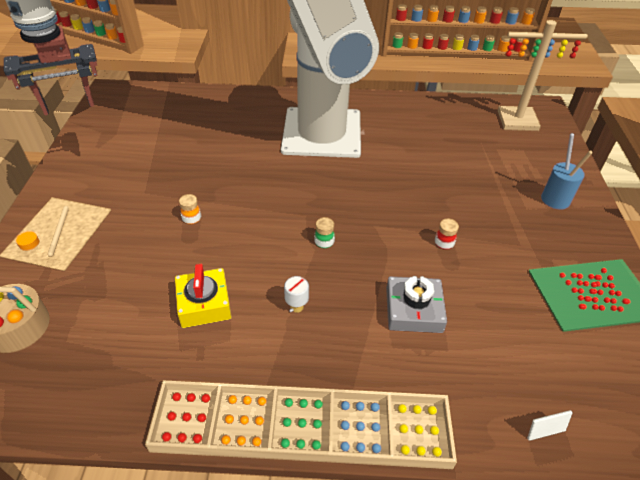

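The scene view agrees with this: isolator handle near its red marks (off, q≈0.16), lamp and tester in the middle row, jars clear of the path. Next I move over the isolator while turning the tool so that the later turns stay in the last joint's range.

Emit:
step_arm:
  targets:
    - [[0.18, 0.17, -0.04, 0, 0, 1, 1], [0.18, 0.17, -0.04, 0, 0, 1, 1], [0.18, 0.17, -0.04, 0, 0, 1, 1], [0.18, 0.17, -0.04, 0, 0, 1, 1], [0.18, 0.17, -0.04, 0, 0, 1, 1]]

```text
t: 0.72
ee_pos: [306.8, -524.7, 394.2]
orientation: [-2.903, -1.199, 0.0]
ft_force: [0.5, 0.4, -0.6]
width: 87.9
grasp_force: 0.0
```

Emit:
step_arm:
  targets:
    - [[0.18, 0.17, -0.04, 0, 0, 1, 1], [0.18, 0.17, -0.04, 0, 0, 1, 1], [0.18, 0.17, -0.04, 0, 0, 1, 1], [0.18, 0.17, -0.04, 0, 0, 1, 1], [0.18, 0.17, -0.04, 0, 0, 1, 1]]

```text
t: 1.35
ee_pos: [351.8, -482.2, 384.2]
orientation: [-2.651, -1.685, 0.0]
ft_force: [-0.6, 0.1, 0.0]
width: 88.0
grasp_force: 0.0
```

Emit:
step_arm:
  targets:
    - [[0.18, 0.17, -0.04, 0, 0, 1, 1], [0.18, 0.17, -0.04, 0, 0, 1, 1], [0.18, 0.17, -0.04, 0, 0, 1, 1], [0.18, 0.17, -0.04, 0, 0, 1, 1], [0.18, 0.17, -0.04, 0, 0, 1, 1]]

```text
t: 1.98
ee_pos: [396.8, -439.7, 374.2]
orientation: [-2.318, -2.119, -0.0]
ft_force: [0.9, -0.1, 0.3]
width: 88.2
grasp_force: 0.0
```

Emit:
step_arm:
  targets:
    - [[0.18, 0.17, -0.04, 0, 0, 1, 1], [0.18, 0.17, -0.04, 0, 0, 1, 1], [0.18, 0.17, -0.04, 0, 0, 1, 1], [0.18, 0.17, -0.04, 0, 0, 1, 1], [0.18, 0.17, -0.04, 0, 0, 1, 1]]

```text
t: 2.6
ee_pos: [441.7, -397.2, 364.2]
orientation: [-1.915, -2.49, -0.0]
ft_force: [0.7, -0.5, -0.0]
width: 87.7
grasp_force: 0.0
```

Emit:
step_arm:
  targets:
    - [[0.186, 0.175, -0.05, 0, 0, 1, 1], [0.186, 0.175, -0.05, 0, 0, 1, 1], [0.186, 0.175, -0.05, 0, 0, 1, 1], [0.186, 0.175, -0.05, 0, 0, 1, 1], [0.186, 0.175, -0.05, 0, 0, 1, 1]]

```text
t: 3.22
ee_pos: [488.3, -353.5, 351.7]
orientation: [-1.453, -2.784, -0.0]
ft_force: [0.6, 1.1, -0.6]
width: 87.8
grasp_force: 0.0
```

Emit:
step_arm:
  targets:
    - [[0.186, 0.175, -0.05, 0, 0, 1, 1], [0.186, 0.175, -0.05, 0, 0, 1, 1], [0.186, 0.175, -0.05, 0, 0, 1, 1], [0.186, 0.175, -0.05, 0, 0, 1, 1], [0.186, 0.175, -0.05, 0, 0, 1, 1]]

```text
t: 3.85
ee_pos: [534.7, -309.7, 339.2]
orientation: [-0.948, -2.994, -0.0]
ft_force: [-0.1, 0.3, -1.4]
width: 88.3
grasp_force: 0.0
```

Emit:
step_arm:
  targets:
    - [[0.186, 0.175, -0.05, 0, 0, 1, 1], [0.186, 0.175, -0.05, 0, 0, 1, 1], [0.186, 0.175, -0.05, 0, 0, 1, 1], [0.186, 0.175, -0.05, 0, 0, 1, 1], [0.186, 0.175, -0.05, 0, 0, 1, 1]]

```text
t: 4.47
ee_pos: [581.2, -266.0, 326.7]
orientation: [-0.414, -3.113, -0.0]
ft_force: [-1.0, 0.1, -0.8]
width: 87.8
grasp_force: 0.0
```

Emit:
step_arm:
  targets:
    - [[0.186, 0.175, -0.05, 0, 0, 1, 1], [0.186, 0.175, -0.05, 0, 0, 1, 1], [0.186, 0.175, -0.05, 0, 0, 1, 1], [0.186, 0.175, -0.05, 0, 0, 1, 1], [0.186, 0.175, -0.05, 0, 0, 1, 1]]

```text
t: 5.1
ee_pos: [627.7, -222.2, 314.1]
orientation: [0.133, -3.138, -0.001]
ft_force: [0.9, -0.0, 0.6]
width: 87.6
grasp_force: 0.0
```

```bash
python3 - <<'E'
from h import *
im=snap('wrist','w1');o=readout.get_obs();print(o['ee_pos'],o['orientation'],o['qpos'])
print('expect',proj(im,(628,-222,96)))
E
```

```text
[ 628.52262818 -221.28340189  313.82647416] [ 1.38758106e-01 -3.13816313e+00 -1.12707138e-03] [-3.56476134e-01  5.86868464e-01  1.58970163e+00  6.31232889e-04
  9.65636915e-01 -2.01600685e+00]
expect [323.8 266.6]
```

View pics/w1.png

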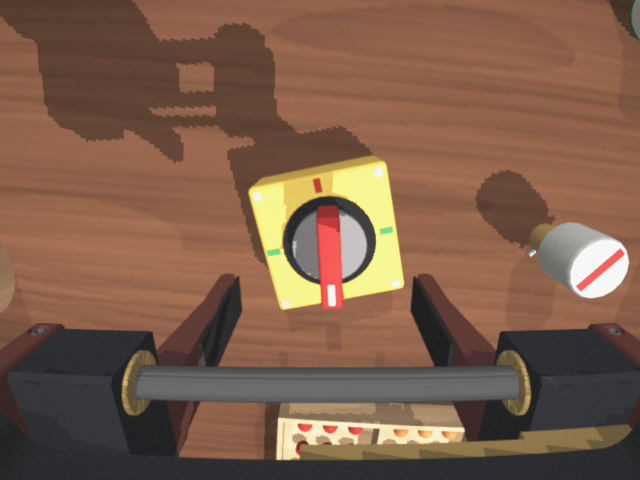

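The wrist view shows the isolator between the fingers: green marks at (274,252) and (386,230), bar top from about (328,207) to (332,307).

```bash
python3 - <<'E'
from h import *
im=load('w1')
a,b=onz(im,274,252,50),onz(im,386,230,50);print(a,b,(a+b)/2,np.degrees(np.arctan2(*(a-b)[1::-1])))
a,b=onz(im,328,207,96),onz(im,332,307,96);print(a,b,(a+b)/2,np.degrees(np.arctan2(*(b-a)[1::-1])))
print(onz(im,601,272,75))
c=[onz(im,*p,50) for p in((253,188),(386,162),(403,287),(281,308))];print(np.mean(c,0))
E
```

```text
[ 638.8 -258.5   50. ] [ 614.9 -177.9   50. ] [ 626.85 -218.2    50.  ] -73.48353762587759
[ 590.7 -222.7   96. ] [ 655.3 -214.5   96. ] [ 623.  -218.6   96. ] 7.234151035037579
[625.6 -24.2  75. ]
[ 625.8   -217.325   50.   ]
```

Emit:
step_arm:
  targets:
    - [[-0.01, 0.03, -0.3, 0, 0, 0.5, 1], [0, 0, -0.3, 0, 0, 0, 1], [0, 0, -0.3, 0, 0, 0, 1], [0, 0, -0.3, 0, 0, 0, 1], [0, 0, -0.16, 0, 0, 0, 1]]

```text
t: 5.78
ee_pos: [626.7, -221.2, 245.1]
orientation: [0.184, -3.135, -0.001]
ft_force: [-0.4, 0.6, 0.1]
width: 87.9
grasp_force: 0.0
```

Emit:
step_arm:
  targets:
    - [[0, 0, 0, 0, 0, 0, 0], [0, 0, 0, 0, 0, 0, 0], [0, 0, 0, 0, 0, 0, 0], [0, 0, 0, 0, 0, 0, 0], [0, 0, 0, 0, 0, 0, 0]]

```text
t: 6.4
ee_pos: [627.1, -221.1, 247.0]
orientation: [-0.185, 3.136, -0.0]
ft_force: [-0.8, -0.0, -0.1]
width: 41.4
grasp_force: 0.0
```

Emit:
step_arm:
  targets:
    - [[0, 0, 0, 0, 0, 0, 0], [0, 0, 0, 0, 0, 0, 0], [0, 0, 0, 0, 0, 0, 0], [0, 0, 0, 0, 0, 0, 0], [0, 0, 0, 0, 0, 0, 0]]

```text
t: 7.02
ee_pos: [627.1, -220.2, 246.6]
orientation: [0.185, -3.136, -0.002]
ft_force: [0.5, 4.7, 2.0]
width: 13.6
grasp_force: 30.0
```

Emit:
step_arm:
  targets:
    - [[0, 0.01, 0, 0, 0, -1, 0], [0, 0, 0, 0, 0, -1, 0], [0, 0, 0, 0, 0, -1, 0], [0, 0, 0, 0, 0, -1, 0], [0, 0, 0, 0, 0, -1, 0]]

```text
t: 7.65
ee_pos: [627.0, -220.1, 246.7]
orientation: [-0.366, -3.12, -0.001]
ft_force: [0.3, 2.2, 2.2]
width: 13.7
grasp_force: 29.9
```

Emit:
step_arm:
  targets:
    - [[0, 0, 0, 0, 0, -1, 0], [0, 0, 0, 0, 0, -1, 0], [0, 0, 0, 0, 0, -1, 0], [0, 0, 0, 0, 0, -1, 0], [0, 0, 0, 0, 0, -1, 0]]

```text
t: 8.28
ee_pos: [627.0, -220.1, 246.6]
orientation: [-0.902, -3.009, -0.001]
ft_force: [-0.5, 3.0, 1.3]
width: 13.6
grasp_force: 29.9
```

Emit:
step_arm:
  targets:
    - [[0, 0, 0, 0, 0, -1, 0], [0, 0, 0, 0, 0, -1, 0], [0, 0, 0, 0, 0, -1, 0], [0, 0, 0, 0, 0, -1, 0], [0, 0, 0, 0, 0, -1, 0]]

```text
t: 8.9
ee_pos: [627.0, -220.2, 246.7]
orientation: [-1.411, -2.806, -0.001]
ft_force: [-0.2, 2.8, 1.6]
width: 13.8
grasp_force: 29.9
```

Emit:
step_arm:
  targets:
    - [[0, 0, 0, 0, 0, -1, 0], [0, 0, 0, 0, 0, -1, 0], [0, 0, 0, 0, 0, -1, 0], [0, 0, 0, 0, 0, -1, 0], [0, 0, 0, 0, 0, -0.5, 0]]

```text
t: 9.52
ee_pos: [627.0, -220.2, 246.6]
orientation: [-1.831, -2.552, -0.0]
ft_force: [-0.7, 3.6, 2.3]
width: 13.8
grasp_force: 29.9
```

```bash
python3 - <<'E'
from h import *
o=readout.get_obs();print(o['ee_pos'],o['orientation'],o['moment'],o['ft_force'],o['width'])
E
```

```text
[ 626.9583989  -220.19421243  246.64841048] [-1.83077796e+00 -2.55181878e+00 -2.36631432e-04] [0.53488301 0.08200131 0.10950469] [-0.72360527  3.56488268  2.27180183] 13.805091350882334
```

Emit:
step_arm:
  targets:
    - [[0, 0, 0, 0, 0, -0.5, 0], [0, 0, 0, 0, 0, -0.3, 0], [0, 0, 0, 0, 0, 0, 0], [0, 0, 0, 0, 0, 0, 1], [0, 0, 0, 0, 0, 0, 1]]

```text
t: 10.15
ee_pos: [627.2, -221.0, 246.7]
orientation: [1.9, 2.5, -0.0]
ft_force: [1.3, -0.9, -0.0]
width: 30.5
grasp_force: 0.0
```

Emit:
step_arm:
  targets:
    - [[0, 0, 0, 0, 0, 0, 1], [0, 0, 0, 0, 0, 0, 1], [0, 0, 0.4, 0, 0, 0, 1], [0, 0, 0.8, 0, 0, 0, 1], [0, 0, 0.8, 0, 0, 0, 1]]

```text
t: 10.78
ee_pos: [627.1, -220.6, 349.0]
orientation: [1.9, 2.501, 0.0]
ft_force: [0.1, 0.2, -0.7]
width: 80.2
grasp_force: 0.0
```

```bash
python3 - <<'E'
from h import *
o=readout.get_obs();print(o['ee_pos'],o['orientation'])
im=snap('wrist','w2')
c=im['pixels'][100:480,120:600,::-1];cv2.imwrite('pics/w2.png',im['pixels'][:,:,::-1])
E
```

```text
[ 627.10623739 -220.63847845  349.02687742] [1.90034414e+00 2.50083847e+00 2.54388930e-04]
```

View pics/w2.png

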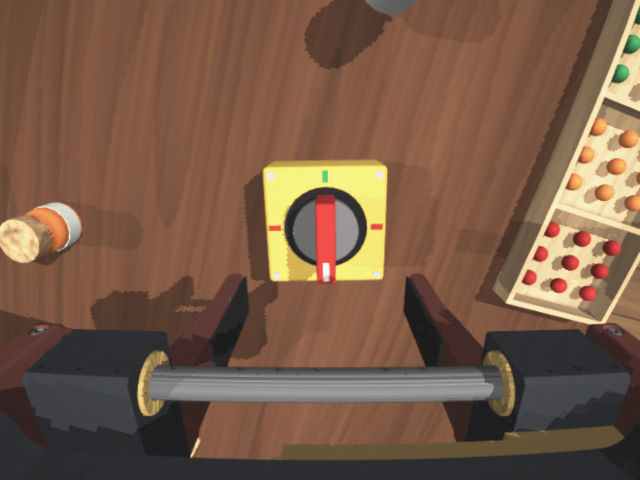

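The bar lines up with the green mark at (325,176), so the isolator is on. I'll move to a hover over the lamp.

Emit:
step_arm:
  targets:
    - [[-0.01, 0.5, 0, 0, 0, 0, 1], [-0.01, 0.92, 0, 0, 0, 0, 1], [-0.01, 0.92, 0, 0, 0, 0, 1], [-0.01, 0.92, -0.4, 0, 0, 0, 1], [-0.01, 0.56, -0.6, 0, 0, 0, 1]]

```text
t: 11.45
ee_pos: [624.1, -26.5, 296.8]
orientation: [1.898, 2.503, 0.001]
ft_force: [-0.2, -0.5, -0.0]
width: 88.1
grasp_force: 0.0
```

```bash
python3 - <<'E'
from h import *
o=readout.get_obs();print(o['ee_pos'],o['orientation'])
im=snap('wrist','w3');print(proj(im,(624.6,-29.4,75)))
E
```

```text
[624.09165679 -26.46268799 296.78692123] [1.89813607e+00 2.50263806e+00 1.30182030e-03]
[324.5 270.3]
```

View pics/w3.png

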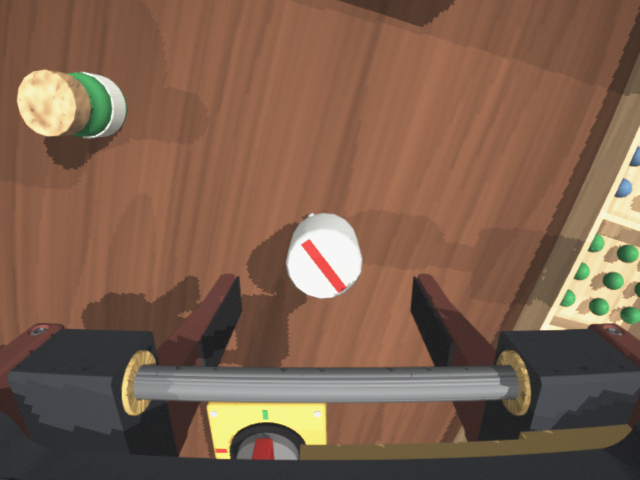

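The lamp's top is centred at (324,262), with its bar from (305,242) to (342,289).

```bash
python3 - <<'E'
from h import *
im=load('w2');print('iso',(onz(im,274.5,228,50)+onz(im,377,227,50))/2)
im=load('w3');print('lamp',onz(im,324,262,75));a,b=onz(im,305,242,75),onz(im,342,289,75);d=a-b;print((a+b)/2,np.degrees(np.arctan2(d[1],d[0])))
print(onz(im,287,258,75),onz(im,361,258,75))
E
```

```text
iso [ 627.05 -218.95   50.  ]
lamp [622.8 -24.1  75. ]
[623.5  -26.75  75.  ] 141.54629078329395
[600.1 -27.7  75. ] [644.1 -15.4  75. ]
```

Emit:
step_arm:
  targets:
    - [[0, -0.02, -0.3, 0, 0, 0, 1], [0, 0, -0.4, 0, 0, 0, 1], [0, 0, -0.4, 0, 0, 0, 1], [0, 0, -0.3, 0, 0, 0, 1], [0, 0, -0.18, 0, 0, 0, 1]]

```text
t: 12.12
ee_pos: [624.4, -31.1, 216.3]
orientation: [-1.901, -2.5, 0.001]
ft_force: [0.4, 0.3, -0.2]
width: 87.7
grasp_force: 0.0
```

Emit:
step_arm:
  targets:
    - [[0, 0, 0, 0, 0, 0, 0], [0, 0, 0, 0, 0, 0, 0], [0, 0, 0, 0, 0, 0, 0], [0, 0, 0, 0, 0, 0, 0], [0, 0, 0, 0, 0, 0, 0]]

```text
t: 12.75
ee_pos: [624.7, -30.6, 218.1]
orientation: [1.9, 2.501, 0.001]
ft_force: [-0.4, -0.2, 1.5]
width: 47.4
grasp_force: 30.0
```

Emit:
step_arm:
  targets:
    - [[0, 0, 0, 0, 0, 0, 0], [0, 0, 0, 0, 0, 0, 0], [0, 0, 0.2, 0, 0, 0, 0], [0, 0, 0.4, 0, 0, 0, 0], [0, 0, 0.6, 0, 0, 0, 0]]

```text
t: 13.38
ee_pos: [624.3, -30.6, 278.6]
orientation: [-1.9, -2.501, 0.001]
ft_force: [1.0, 0.0, -1.5]
width: 47.5
grasp_force: 30.0
```

Emit:
step_arm:
  targets:
    - [[-0.02, 0.3, 0.16, 0, 0, 0.96, 0], [-0.02, 0.5, 0.16, 0, 0, 0.96, 0], [-0.02, 0.6, 0.16, 0, 0, 0.96, 0], [-0.02, 0.6, 0.16, 0, 0, 0.96, 0], [-0.02, 0.6, 0.16, 0, 0, 0.96, 0]]

```text
t: 14.0
ee_pos: [619.5, 100.3, 319.3]
orientation: [1.454, 2.784, 0.001]
ft_force: [-0.6, -0.2, -1.7]
width: 47.3
grasp_force: 30.0
```

Emit:
step_arm:
  targets:
    - [[-0.02, 0.6, 0, 0, 0, 0.96, 0], [-0.02, 0.6, 0, 0, 0, 0.96, 0], [-0.02, 0.5, 0, 0, 0, 0.96, 0], [-0.02, 0.4, 0, 0, 0, 0.96, 0], [0, 0.1, 0, 0, 0, 0.96, 0]]

```text
t: 14.62
ee_pos: [615.5, 210.7, 318.5]
orientation: [0.966, 2.989, 0.001]
ft_force: [0.5, -0.3, -1.2]
width: 47.3
grasp_force: 30.0
```

Emit:
step_arm:
  targets:
    - [[0, 0, 0, 0, 0, 0, 0], [0, 0, 0, 0, 0, 0, 0], [0, 0, 0, 0, 0, 0, 0], [0, 0, 0, 0, 0, 0, 0], [0, 0, 0, 0, 0, 0, 0]]

```text
t: 15.25
ee_pos: [615.6, 209.2, 317.7]
orientation: [-0.973, -2.987, 0.0]
ft_force: [-0.6, -0.3, -0.9]
width: 46.9
grasp_force: 30.0
```

```bash
python3 - <<'E'
from h import *
o=readout.get_obs();print(o['ee_pos'],o['orientation'])
im=snap('wrist','w4');s=snap('scene','s4')
p=o['ee_pos']
print(proj(im,(p[0],p[1],p[2]-143)),proj(im,(614.8,212.1,75)),proj(s,(p[0],p[1],p[2]-143)))
c=[proj(s,(614.8,212.1,z)) for z in(75,140)];print(c)
x,y=map(int,c[0])
crop=lambda q,x0,y0,w,h,k:cv2.resize(q['pixels'][y0:y0+h,x0:x0+w,::-1],None,fx=k,fy=k,interpolation=cv2.INTER_CUBIC)
cv2.imwrite('pics/c4.png',np.hstack([crop(im,220,140,200,240,2),crop(s,x-50,y-80,100,120,4)]));print(x-50,y-80)
E
```

```text
[615.62496914 209.18578155 317.66993958] [-9.72981302e-01 -2.98706703e+00  1.06139234e-04]
[323.1 339.5] [327.  249.7] [424.1 253.1]
[array([417.2, 286.6]), array([422.5, 265.1])]
367 206
```

View pics/c4.png

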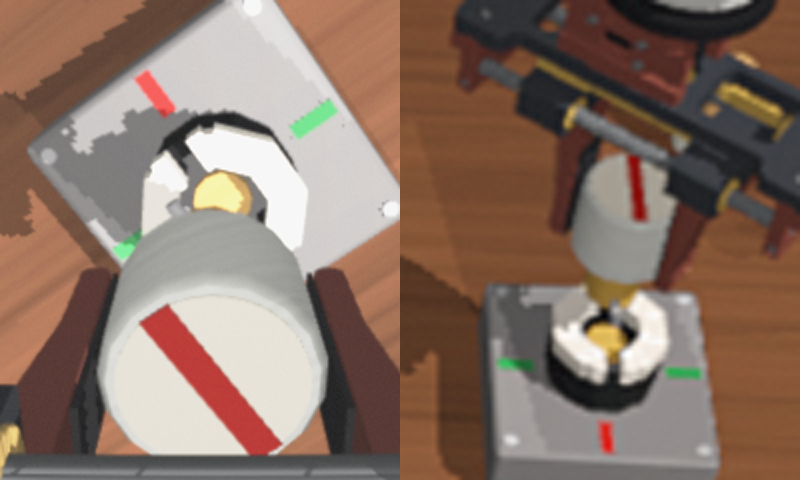

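The crops show the held lamp with its bar from (158,315) to (262,450) and tester green marks at (315,119) and (128,247) in the wrist crop. The scene crop has the lamp bar at (632,157)-(641,220), roughly along the slots.

```bash
python3 - <<'E'
from h import *
im=load('w4');s=load('s4')
W=lambda u,v,z:onz(im,220+(u+.5)/2-.5,140+(v+.5)/2-.5,z)
S=lambda u,v,z:onz(s,367+(u-400+.5)/4-.5,206+(v+.5)/4-.5,z)
an=lambda a,b:round(np.degrees(np.arctan2(*(a-b)[1::-1]))%180,1)
zt=174.6
a,b=W(158,315,zt),W(262,450,zt);print('lamp bar W',a,b,(a+b)/2,an(a,b),'disc',W(213,376,zt),W(101,376,zt),W(325,376,zt))
a,b=W(315,119,40),W(128,247,40);print('green W',(a+b)/2,an(a,b),a,b);
print('red W',W(155,92,40), 'corner',W(255,5,40),W(30,152,40),W(400,215,40))
a,b=S(632,157,zt),S(641,220,zt);print('lamp S',(a+b)/2,an(a,b),np.linalg.norm(a-b))
print('disc S',S(576,220,99.6+54),S(674,220,99.6+54))
a,b=S(515,365,40),S(683,373,40);print('green S',(a+b)/2,an(a,b),'lip',S(610,335,75),'red',S(607,437,40))
t=load('top0')
E
```

```text
lamp bar W [594.4 212.9 174.6] [632.7 211.1 174.6] [613.55 212.   174.6 ] 177.3 disc [611.9 213.5 174.6] [598.6 195.1 174.6] [625.4 231.8 174.6]
green W [614.65 214.35  40.  ] 89.5 [615.  258.5  40. ] [614.3 170.2  40. ]
red W [571.7 216.4  40. ] corner [567.9 264.3  40. ] [561.7 164.1  40. ] [666.5 264.4  40. ]
lamp S [614.3  212.35 174.6 ] 0.4 38.80115977648098
disc S [616.9 187.7 153.6] [614.1 233.3 153.6]
green S [615.7 215.7  40. ] 90.0 lip [621.4 215.3  75. ] red [657.2 216.1  40. ]
```

Lamp-to-tester offset averages about (+1, +2.6) mm. I'll correct this and lower the cap into the mouth.

Emit:
step_arm:
  targets:
    - [[0.02, 0.05, 0, 0, 0, 0, 0], [0, 0, -0.2, 0, 0, 0, 0], [0, 0, -0.2, 0, 0, 0, 0], [0, 0, -0.1, 0, 0, 0, 0], [0, 0, -0.04, 0, 0, 0, 0]]

```text
t: 15.98
ee_pos: [616.5, 211.8, 289.9]
orientation: [-0.972, -2.987, 0.001]
ft_force: [0.8, 0.1, -1.4]
width: 47.3
grasp_force: 30.0
```

Emit:
step_arm:
  targets:
    - [[0, 0, -0.04, 0, 0, 0, 0], [0, 0, -0.04, 0, 0, 0, 0], [0, 0, 0, 0, 0, 0, 0], [0, 0, 0, 0, 0, 0, 0], [0, 0, 0, 0, 0, 0, 0]]

```text
t: 16.6
ee_pos: [616.6, 211.9, 286.8]
orientation: [0.972, 2.987, 0.0]
ft_force: [0.2, 0.0, -0.6]
width: 47.0
grasp_force: 30.0
```

```bash
python3 - <<'E'
from h import *
o=readout.get_obs();print(o['ee_pos'],o['ft_force'],o['moment'])
im=snap('wrist','w5');s=snap('scene','s5')
crop=lambda q,x0,y0,w,h,k:cv2.resize(q['pixels'][y0:y0+h,x0:x0+w,::-1],None,fx=k,fy=k,interpolation=cv2.INTER_CUBIC)
cv2.imwrite('pics/c5.png',np.hstack([crop(im,220,140,200,240,2),crop(s,367,206,100,120,4)]))
E
```

```text
[616.6402218  211.93046057 286.84807016] [ 0.17969886  0.00290266 -0.58221656] [-0.02499278 -0.1469381   0.01143496]
```

View pics/c5.png

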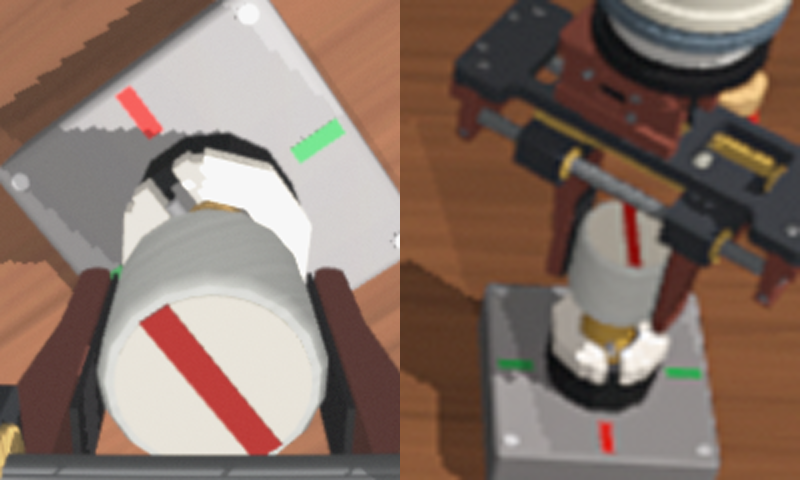

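The cap is in the mouth with no side force, and the pin sits over the slot (wrist crop (180,195), scene crop (615,350)). I'll continue down.

Emit:
step_arm:
  targets:
    - [[0, 0, -0.04, 0, 0, 0, 0], [0, 0, -0.04, 0, 0, 0, 0], [0, 0, -0.04, 0, 0, 0, 0], [0, 0, -0.04, 0, 0, 0, 0], [0, 0, 0, 0, 0, 0, 0]]

```text
t: 17.32
ee_pos: [616.6, 211.9, 278.9]
orientation: [0.972, 2.987, -0.0]
ft_force: [-2.4, -1.1, 3.3]
width: 47.4
grasp_force: 30.0
```

Emit:
step_arm:
  targets:
    - [[0, 0, -0.04, 0, 0, 0, 0], [0, 0, -0.04, 0, 0, 0, 0], [0, 0, -0.04, 0, 0, 0, 0], [0, 0, -0.04, 0, 0, 0, 0], [0, 0, -0.02, 0, 0, 0, 0]]

```text
t: 17.95
ee_pos: [616.6, 211.9, 269.8]
orientation: [0.972, 2.987, 0.0]
ft_force: [-1.2, -2.0, 7.7]
width: 47.4
grasp_force: 30.0
```

```bash
python3 - <<'E'
from h import *
o=readout.get_obs();print(o['ee_pos'],o['ft_force'],o['moment'])
E
```

```text
[616.64455884 211.89586752 269.84460233] [-1.17707723 -2.0494753   7.72464446] [-0.25005367  0.33481833  0.02253962]
```

Pressed about 11 mm. Now I twist clockwise, shifting the TCP slightly to keep the lamp centred because it sits about 2.5 mm off the tool axis.

Emit:
step_arm:
  targets:
    - [[-0.003, -0.002, 0, 0, 0, -1, 0], [-0.003, -0.002, 0, 0, 0, -1, 0], [-0.003, -0.002, 0, 0, 0, -1, 0], [-0.003, -0.002, 0, 0, 0, -1, 0], [-0.003, -0.002, 0, 0, 0, -1, 0]]

```text
t: 18.58
ee_pos: [616.3, 211.9, 270.2]
orientation: [1.478, 2.771, 0.003]
ft_force: [-0.7, 2.1, 6.1]
width: 47.5
grasp_force: 30.0
```

Emit:
step_arm:
  targets:
    - [[-0.003, -0.002, 0, 0, 0, -1, 0], [-0.003, -0.002, 0, 0, 0, -1, 0], [-0.003, -0.002, 0, 0, 0, -1, 0], [-0.003, -0.001, 0, 0, 0, -1, 0], [-0.003, -0.001, 0, 0, 0, -1, 0]]

```text
t: 19.2
ee_pos: [615.4, 211.4, 270.2]
orientation: [1.937, 2.472, 0.002]
ft_force: [-1.0, 0.1, 6.4]
width: 47.5
grasp_force: 30.0
```

```bash
python3 - <<'E'
from h import *
o=readout.get_obs();print(o['ee_pos'],o['ft_force'],o['moment'])
E
```

```text
[615.42257265 211.35080992 270.16171507] [-0.99912524  0.13823196  6.42042858] [0.06456632 0.25833265 0.22113955]
```

Emit:
step_arm:
  targets:
    - [[-0.004, 0, -0.004, 0, 0, -1, 0], [-0.004, 0, 0, 0, 0, -1, 0], [-0.004, 0, 0, 0, 0, -1, 0], [-0.004, 0, 0, 0, 0, -1, 0], [-0.004, 0, 0, 0, 0, -1, 0]]

```text
t: 19.82
ee_pos: [614.3, 211.2, 270.1]
orientation: [2.337, 2.099, 0.002]
ft_force: [-2.3, -0.4, 6.9]
width: 47.3
grasp_force: 30.0
```

Emit:
step_arm:
  targets:
    - [[-0.003, 0.001, 0, 0, 0, -1, 0], [-0.003, 0.001, 0, 0, 0, -1, 0], [-0.003, 0.001, 0, 0, 0, -1, 0], [-0.003, 0.001, 0, 0, 0, -1, 0], [-0.003, 0.001, 0, 0, 0, -1, 0]]

```text
t: 20.45
ee_pos: [613.4, 211.4, 270.0]
orientation: [2.666, 1.661, 0.001]
ft_force: [-3.8, -0.8, 9.2]
width: 47.4
grasp_force: 30.0
```

```bash
python3 - <<'E'
from h import *
o=readout.get_obs();print(o['ee_pos'],o['orientation'],o['ft_force'],o['moment'])
E
```

```text
[613.37930663 211.44756782 270.03970634] [2.66639654e+00 1.66121988e+00 7.25466382e-04] [-3.8398595  -0.75640083  9.24704901] [-0.06803079  0.60502435  0.26177411]
```

Emit:
step_arm:
  targets:
    - [[-0.01, 0, 0, 0, 0, -1, 0], [-0.006, 0, 0, 0, 0, -1, 0], [0, 0, 0, 0, 0, -0.7, 0], [0, 0, 0, 0, 0, 0, 0], [0, 0, 0, 0, 0, 0, 0]]

```text
t: 21.08
ee_pos: [612.7, 211.6, 270.1]
orientation: [-2.809, -1.406, -0.002]
ft_force: [-2.3, 0.4, 6.9]
width: 46.9
grasp_force: 30.0
```

```bash
python3 - <<'E'
from h import *
o=readout.get_obs();print(o['ee_pos'],o['orientation'],o['ft_force'],o['moment'])
im=snap('wrist','w6');s=snap('scene','s6')
crop=lambda q,x0,y0,w,h,k:cv2.resize(q['pixels'][y0:y0+h,x0:x0+w,::-1],None,fx=k,fy=k,interpolation=cv2.INTER_CUBIC)
cv2.imwrite('pics/c6.png',np.hstack([crop(im,220,140,200,240,2),crop(s,367,206,100,120,4)]))
E
```

```text
[612.69699756 211.57280854 270.09265782] [-2.80929487e+00 -1.40610314e+00 -1.63318199e-03] [-2.32633331  0.409101    6.86576344] [-0.01506026  0.47267244  0.23401787]
```

View pics/c6.png

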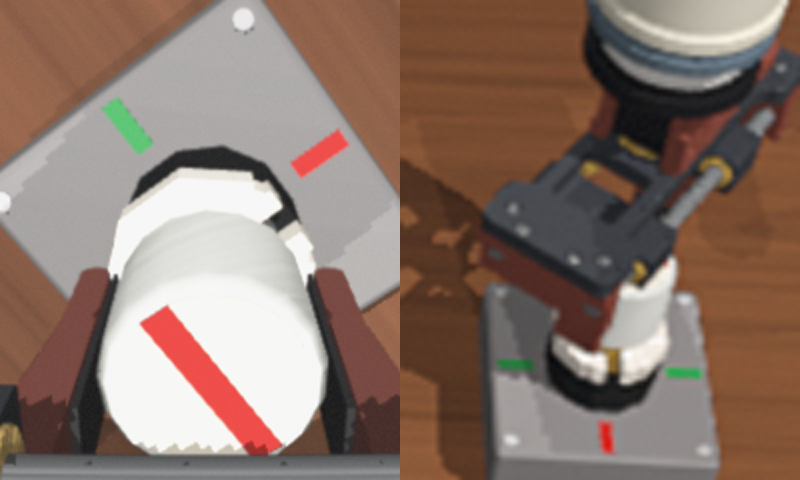

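The bar sits at the same pixels in the grip, (155,310)-(265,445), and points at the green mark. So the lamp turned about 90° without slipping and is held pressed in. I'm handing the job in.

```bash
python3 -c "
from h import *
print(ctrl.close_job())"
```

```text
the job is handed in; nothing more can be done
None
```

I handed the job in at about 21 s: the isolator is on, and the lamp is still gripped in the socket, pressed in about 11 mm and twisted about 90° clockwise. The jars were never touched, and no verdict came back.

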